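Fill the spacer tube up to the line

ROBOT

A 6-joint arm with a two-finger parallel gripper is mounted at the origin on a cart in front of the work surface, level with it; the furniture and walls round the work are solid. World frame = base frame: x ahead of the robot, y to its left, z up, the work surface at z = 0. Lengths are in mm, angles in rad, forces in N, time in s.
With the tool pointing down it reaches from about 275 to 825 mm from the base axis. Payload 4.9 kg.
Tool frame: the origin (TCP) lies at the very end of the fingers, on their centre line; the grasp point (between the pads) lies 19 mm behind it; z points along the fingers, y is the line along which they close (so a half turn about z gives the same grasp; the last joint's range is limited). The gripper opens to 85 mm and grips with 20 to 120 N. Pads are 22 mm wide; open, the fingers measure 114 mm over their backs; the gripper's body (76 mm by 85 mm) begins 54 mm behind the grasp point. The pads swing forward as they close: fully open they stand 13 mm farther back than shut.
Start: joints at [-1.35, 0.326, -0.193, 1.052, 0, 1.437], TCP at [191.084, -515.757, 231.281] pointing down, gripper open.
Joint ranges: [-2.65, 2.65], [-0.97, 1.79], [-1.3, 1.35], [-1.93, 2.1], [-1.47, 1.37], [-3.14, 3.14]. Speed limits (rad/s): [2.57, 2.57, 3.14, 3.14, 3.14, 3.14].

INTERFACE

Orientations are given as [roll, pitch, yaw] about the fixed x, y, z axes, in that order (R = Rz(yaw) Ry(pitch) Rx(roll)).
In Python, from bench import bot, solve_ik, imaging gives the robot as it stands. Calls block until the motion is done:
- bot.move_ptp(position, orientation): joint-space move of the TCP to a pose.
- bot.movel(position, rot=None, max_speed=150, threshold=None): straight line of the TCP; rot=None keeps the orientation; max_speed is the mean speed in mm/s. With threshold (N) it stops when the force on the tool has changed by that much, and returns True; else False.
- bot.move_j(angles): joint-space move.
- bot.grip(opening, effort=None): opening from 0.0 (shut) to 1.0 (fully open); effort is the grip in N (None keeps the last); returns when the fingers have stopped.
- bot.dwell(seconds).
- solve_ik(position, orientation): joint angles nearest the present ones, or None.
- bot.get_state(): the state.
- imaging.capture(name): name is "scene" or "top" or "wrist"; returns the picture (384x512x3 uint8, blue, green, red); there is no depth.
- imaging.camera_model(name): a dict with "K" (3x3 intrinsics, pixels), "position" and "rotation" of the camera in the world. Camera axes: x right, y up, looking along -z (the intrinsics and any distortion apply to the point x, -y, -z); pixel columns grow to the right and rows downward; lengths in mm; the calibration is good to about 2 mm. A picture is of the moment at which its call begins: read the wrist's pose just before it. camera_model takes no time and is no camera call; for the wrist camera it gives the pose at the moment of the call.
A pose or a line that the arm cannot do raises bot.IKError and nothing moves.
- bot.sign_off(): hands the job in; it is judged then, once.
The state is a dict: "t": time; "qpos": joint angles; "joint_velocities": joint speeds; "effort": joint torques, N m; "tcp_pos": TCP position; "orientation": TCP orientation; "contact_force": force on the tool from outside, world axes, zero at the start; "wrist_torque": the same for the moment, N m; "opening": opening from 0.0 (shut) to 1.0 (fully open); "gripper_force": force on a finger pad.
Only numpy, scipy, OpenCV 4.12 (cv2) and the standard library are available. Lean on these libraries where they do the work, as an engineer would, in place of code of your own. Each camera call takes 0.05 s, during which the arm holds its last target. There are 200 camera calls.

TASK

Set the height of the board prop: stack loose aluminium spacer discs inside the clear tube, flat on one another, until the top of the stack is level with the black line round the tube. Two of the three spacers make that height exactly; leave the other one out of the tube.

Things in the scene. Friction and masses are not known exactly. Their poses are not given: they have to be found in the camera images.
- spacer_tube: Clear upright tube with a flared mouth on a round aluminium foot (84 mm across, 8 mm thick), fixed on the 3 mm thick blue mat. Outside 60 mm, bore 54 mm, straight up to 54 mm above the foot's underside, then flaring to the rim (78 mm outside, 72 mm opening) at 64 mm. The black line round it is at 48 mm. Origin on the tube's axis at the foot's underside; z up.
- tube_floor (a point): Centre of the floor inside the tube, on its axis, 8 mm above the foot's underside, 40 mm below the black line and 56 mm below the rim. Fingers do not fit into the tube beside a spacer: a spacer held level over the mouth and let go just over the rim drops down flat.
- spacer_thin: Plain aluminium disc, 44 mm in diameter and 16 mm thick (the thinnest of three), with a shallow dimple in its top. It lies flat on a bare bench top (z = 0) at the start. Origin at its centre, half its thickness (8 mm) above its underside; z along its axis. About 70 g.
- spacer_middle: Plain aluminium disc, 44 mm in diameter and 24 mm thick (between the other two), with a shallow dimple in its top. It lies flat on a bare bench top (z = 0) at the start. Origin at its centre, half its thickness (12 mm) above its underside; z along its axis. About 100 g.
- spacer_thick: Plain aluminium disc, 44 mm in diameter and 32 mm thick (the thickest of three), with a shallow dimple in its top. It lies flat on a bare bench top (z = 0) at the start. Origin at its centre, half its thickness (16 mm) above its underside; z along its axis. About 130 g.
Not all that is in view belongs to the job. Leave any turquoise look-alike of the spacer_thin alone. Leave any green or pink look-alike of the spacer_middle alone.

How it is judged:
By the outcome, as a careful person would: the job done as asked, in the order asked, and still so for the second after the job is handed in, with the robot touching nothing.
It also fails if it takes over 59 s, if anything falls off the work surface, if the arm or the gripper's body presses on something with over 40 N, if the wrist force passes 120 N, or if a joint passes its speed limit or range.

## Working session

There is one attempt and no reset: what is moved stays moved. The work goes in short steps, each a Python script; the robot and the scene stay as the last script left them, time stands still between calls to the robot, and variables do not carry over. Pictures are saved under pics/ and viewed, at most 10 in all, crops included, and the job is handed in when it is done.

```bash
mkdir -p pics; ls; python3 - <<'E'
from bench import bot, imaging
import cv2, numpy as np
for n in("top","scene"):
    im=imaging.capture(n); cv2.imwrite(f"pics/{n}0.png",im)
    m=imaging.camera_model(n); print(n,{k:np.round(v,4).tolist() if not isinstance(v,str) else v for k,v in m.items()})
print(bot.get_state()["t"])
E
```

```text
pics
top {'K': [[487.7776, 0.0, 256.7031], [0.0, 487.7776, 187.9466], [0.0, 0.0, 1.0]], 'position': [243.9951, 140.5727, 1201.5232], 'rotation': [0.2215, -0.0025, -1.562]}
scene {'K': [[480.8621, 0.0, 257.3391], [0.0, 480.8621, 191.2448], [0.0, 0.0, 1.0]], 'position': [142.4547, 832.7496, 987.6818], 'rotation': [0.6997, 0.0031, -2.6854]}
0.1
```

View pics/top0.png

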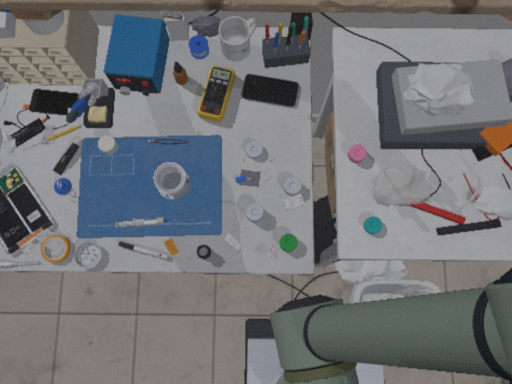

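View pics/scene0.png

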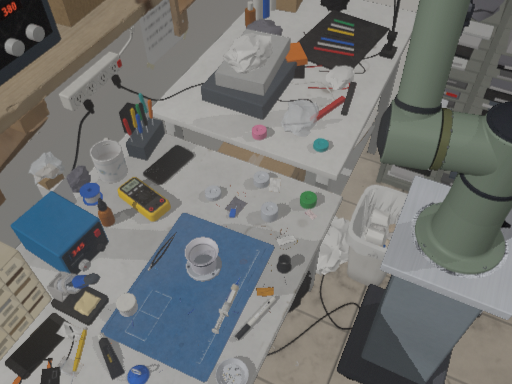

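The top view shows three aluminium discs at (254,149), (292,185) and (255,212). The look-alikes are green (289,243), pink (357,154) and turquoise (373,226), plus a white cap at (107,145). The tube is at (171,181) on the blue mat. In the scene view the discs are at (213,193), (262,180) and (270,212). I'll check the choice in one close crop.

```bash
cat > h.py <<'E'
from bench import bot, solve_ik, imaging
import cv2, numpy as np
from scipy.spatial.transform import Rotation as Ro
def cam(n):
    m=imaging.camera_model(n); return m["K"],np.array(m["position"]),Ro.from_euler("xyz",m["rotation"]).as_matrix() if np.ndim(m["rotation"])==1 else np.array(m["rotation"])
def ray(c,u,v):
    K,p,R=c; d=np.linalg.solve(np.array(K),[u,v,1.]); return p,R@(d*[1,-1,-1])
def plane(c,u,v,z):
    p,d=ray(c,u,v); return p+d*(z-p[2])/d[2]
def proj(c,P):
    K,p,R=c; q=(R.T@(np.array(P,float)-p))*[1,-1,-1]; q=np.array(K)@q; return q[:2]/q[2]
E
python3 - <<'E'
from h import *
print([k for k in imaging.camera_model("wrist")])
t,s=cam("top"),cam("scene")
for uv in [(254,149),(292,185),(255,212),(171,181),(289,243)]:
    P=plane(t,*uv,24); print(uv,P.round(),proj(s,P).round(1))
a=cv2.imread("pics/top0.png")[130:260,140:310]; b=cv2.imread("pics/scene0.png")[160:290,175:345]
cv2.imwrite("pics/c1.png",np.vstack([cv2.resize(x,None,fx=2.3,fy=2.3,interpolation=2) for x in(a,b)]))
E
```

```text
['K', 'position', 'rotation']
(254, 149) [610. 148.  24.] [213.8 188.5]
(292, 185) [517.  53.  24.] [261.1 175.8]
(255, 212) [449. 144.  24.] [269.8 208.5]
(171, 181) [525. 353.  24.] [202.2 260.7]
(289, 243) [374.  61.  24.] [309.5 195.9]
```

View pics/c1.png

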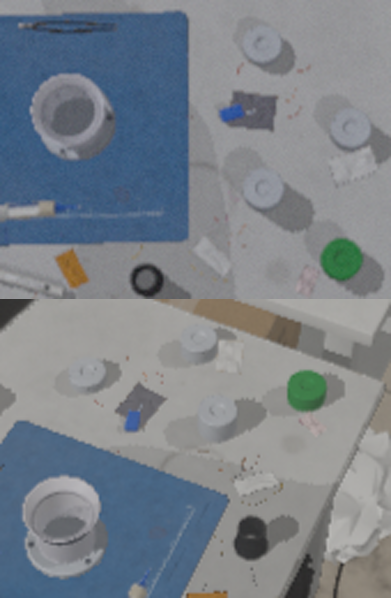

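Disc heights in the scene crop: (610,148) is the shortest, so thin. (517,53) is medium, so middle. (449,144) is the tallest, so thick. The pair that makes 40 mm is thin + middle. The tube is empty. I'll triangulate and move above the middle disc with the fingers closing along y.

```bash
cat >> h.py <<'E'
def tri(obs):
    A=np.zeros((3,3));b=np.zeros(3)
    for c,uv in obs:
        p,d=ray(c,*uv); d/=np.linalg.norm(d); M=np.eye(3)-np.outer(d,d); A+=M; b+=M@p
    return np.linalg.solve(A,b)
E
python3 - <<'E'
from h import *
t,s=cam("top"),cam("scene")
for n,a,b in [("thin",(253.9,149.6),(212.8,191.3)),("mid",(292.6,185.2),(261.5,177)),("thick",(254.3,211.7),(269.5,209)),("rim",(169.1,177.8),(201.5,250.9))]:
    print(n,tri([(t,a),(s,b)]).round(1))
st=bot.get_state(); print(st["orientation"])
for y in(np.pi/2,-np.pi/2,0,np.pi):
    for P in [(517,53,200),(606,147,3),(520,350,90)]:
        q=solve_ik(P,[np.pi,0,y]); print(y,P,None if q is None else np.round(q,2))
E
```

```text
thin [612.8 148.1  11.2]
mid [517.9  50.4  17. ]
thick [449.2 145.2  24. ]
rim [523.5 350.6  63.6]
[-3.14005824e+00 -2.17248959e-04  3.54787990e-01]
1.5707963267948966 (517, 53, 200) [-0.04  0.29 -0.32  0.95  0.    1.53]
1.5707963267948966 (606, 147, 3) [ 0.12  0.68 -0.24  0.64  0.    1.69]
1.5707963267948966 (520, 350, 90) [ 0.47  0.58 -0.17  0.82  0.    2.05]
-1.5707963267948966 (517, 53, 200) [-0.04  0.29 -0.32  0.95  0.   -1.61]
-1.5707963267948966 (606, 147, 3) [ 0.12  0.68 -0.24  0.64  0.   -1.45]
-1.5707963267948966 (520, 350, 90) [ 0.47  0.58 -0.17  0.82  0.   -1.1 ]
0 (517, 53, 200) [-0.04  0.29 -0.32  0.95  0.    3.1 ]
0 (606, 147, 3) [ 0.12  0.68 -0.24  0.64  0.   -3.02]
0 (520, 350, 90) [ 0.47  0.58 -0.17  0.82  0.   -2.67]
3.141592653589793 (517, 53, 200) [-0.04  0.29 -0.32  0.95  0.   -0.04]
3.141592653589793 (606, 147, 3) [ 0.12  0.68 -0.24  0.64  0.    0.12]
3.141592653589793 (520, 350, 90) [ 0.47  0.58 -0.17  0.82  0.    0.47]
```

```bash
python3 - <<'E'
from h import *
bot.move_ptp([517,52,190],[np.pi,0,np.pi])
c=cam("wrist"); im=imaging.capture("wrist"); cv2.imwrite("pics/w1.png",im)
np.savez("w1.npz",K=c[0],p=c[1],R=c[2])
print(c[1].round(1),c[2].round(3).tolist(),proj(c,[517,52,24]),bot.get_state()["t"])
E
```

```text
[445.4  50.6 333.1] [[0.001, -0.958, -0.288], [1.0, 0.001, 0.001], [-0.001, -0.288, 0.958]] [260.2539112 167.3277017] 2.4833
```

View pics/w1.png

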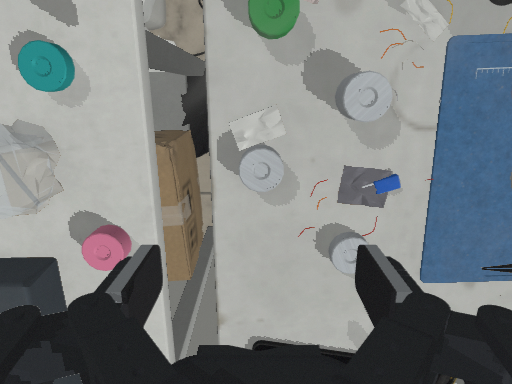

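The wrist view shows the middle disc's dimple at (262,169), thin at about (351,256) partly behind a finger, and thick at (369,97). The rag sits beside the middle disc on its -x side, so closing along y is clear. Grasping the middle disc now.

```bash
python3 - <<'E'
from h import *
f=np.load("w1.npz"); c=(f["K"],f["p"],f["R"])
P=plane(c,262,169,24); print("mid",P.round(1),"thin",plane(c,351,256,16).round(1))
x,y=P[:2]
D=[np.pi,0,np.pi]
bot.grip(0.85,60)
bot.move_ptp([x,y,70],D)
print("touch",bot.movel([x,y,4],max_speed=60,threshold=8),bot.get_state()["tcp_pos"])
bot.grip(0.0,60); s=bot.get_state(); print(s["opening"],s["gripper_force"],s["contact_force"])
bot.movel([x,y,130],max_speed=150)
s=bot.get_state(); print(s["opening"],s["gripper_force"],s["contact_force"])
bot.move_ptp([523,350,150],D)
c=cam("wrist"); im=imaging.capture("wrist"); cv2.imwrite("pics/w2.png",im)
np.savez("w2.npz",K=c[0],p=c[1],R=c[2],tcp=s["tcp_pos"])
print(proj(c,[523,350,67]),bot.get_state()["t"])
E
```

```text
mid [518.6  53.7  24. ] thin [616.1 149.1  16. ]
touch False [519.02347944  53.65501615   4.36063756]
0.49582078551053516 60.27253746986389 [-1.47911668 -0.07980084  4.79038411]
0.4950494679479852 60.77338099479675 [-0.49517993  0.59207154 -0.73113984]
[261.63624047 194.00902598] 7.1417
```

View pics/w2.png

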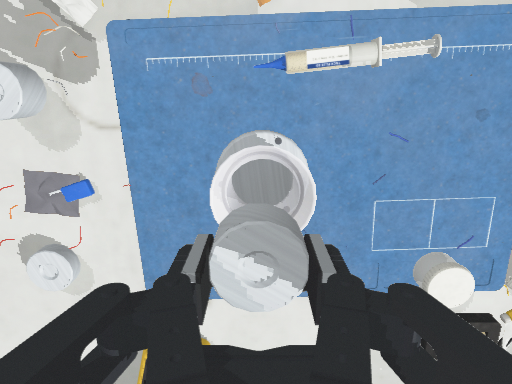

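The wrist view shows the middle disc held level (top face about (259,264)) and the tube rim centred near (263,193), spanning u from 210 to 316. I'll centre the disc over the rim and release it.

```bash
python3 - <<'E'
from h import *
f=np.load("w2.npz"); c=(f["K"],f["p"],f["R"])
T=plane(c,263,193,67); s=bot.get_state(); tp=np.array(s["tcp_pos"])
d=plane(c,259,264,tp[2]-4.4+24)-tp; print("tube",T.round(1),"disc-tcp",d.round(1),"tilt",s["orientation"])
E
```

```text
tube [522.2 351.   67. ] disc-tcp [-2.  -0.3 19.6] tilt [-3.14070434e+00 -5.63098342e-04  3.13970961e+00]
```

```bash
python3 - <<'E'
from h import *
D=[np.pi,0,np.pi]
x,y=523.2,351.0
bot.movel([x,y,95],max_speed=120)
print("touch",bot.movel([x,y,69.5],max_speed=50,threshold=6),bot.get_state()["tcp_pos"])
bot.dwell(0.2); bot.grip(0.72,60); bot.dwell(0.3)
s=bot.get_state(); print(s["opening"],s["contact_force"])
bot.movel([x,y,150],max_speed=150)
c=cam("wrist"); im=imaging.capture("wrist"); cv2.imwrite("pics/w3.png",im)
a=imaging.capture("scene")[200:310,140:270]
cv2.imwrite("pics/c3.png",np.hstack([im[90:300,0:400],cv2.resize(a,(248,210),interpolation=2)]))
P=(plane(c,52,268,16)); print("t",bot.get_state()["t"])
np.savez("w3.npz",K=c[0],p=c[1],R=c[2])
E
```

```text
touch False [523.11425956 351.01476934  69.30676445]
0.7190730551562214 [-1.10437087  0.21070939 -1.06065065]
t 10.0167
```

View pics/c3.png

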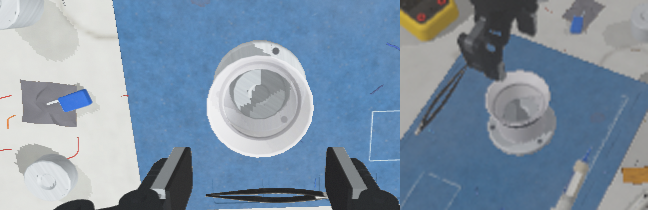

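The middle disc lies flat inside the tube. The rim centre is now at full-frame (260,195) and the thin disc's dimple at about (48,264). Next is the thin disc.

```bash
python3 - <<'E'
from h import *
D=[np.pi,0,np.pi]
f=np.load("w3.npz"); c=(f["K"],f["p"],f["R"])
print("rim",plane(c,260,195,67).round(1)); P=plane(c,48,264,16); print("thin",P.round(1))
x,y=(P[:2]+[614.5,148.6])/2
bot.grip(0.85,60)
bot.move_ptp([x,y,110],D); bot.movel([x,y,60],max_speed=120)
print("touch",bot.movel([x,y,1.5],max_speed=60,threshold=8),bot.get_state()["tcp_pos"])
bot.grip(0.0,60); s=bot.get_state(); print(s["opening"],s["gripper_force"],s["contact_force"],s["tcp_pos"])
bot.movel([x,y,130],max_speed=150)
bot.move_ptp([523,351,150],D)
s=bot.get_state(); print(s["opening"],s["gripper_force"],s["contact_force"],s["tcp_pos"])
c=cam("wrist"); im=imaging.capture("wrist"); cv2.imwrite("pics/w4.png",im)
np.savez("w4.npz",K=c[0],p=c[1],R=c[2]); print(bot.get_state()["t"])
cv2.imwrite("pics/c4.png",cv2.resize(im[120:330,160:360],None,fx=2,fy=2))
E
```

```text
rim [523.4 350.9  67. ]
thin [608. 152.  16.]
touch False [611.62472448 150.32952979   1.90422398]
0.4870806225155589 60.79223155975342 [-1.18371887 -0.74849429  5.83931203] [611.87849368 150.38481119   2.41833126]
0.48918177987717953 60.662405490875244 [ 0.32325713 -0.26457038 -0.75410375] [523.30816384 350.06861883 149.40677834]
15.2
```

View pics/c4.png

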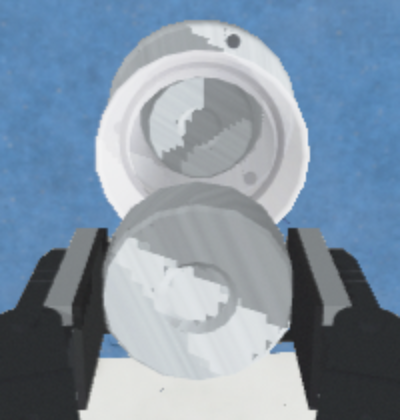

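The middle disc sits flat in the tube. The thin disc is held level, with its top-face centre at full-frame (258,268). I'll correct for the offset and release it.

```bash
python3 - <<'E'
from h import *
f=np.load("w4.npz"); c=(f["K"],f["p"],f["R"])
tp=np.array(bot.get_state()["tcp_pos"])
d=plane(c,258,268,tp[2]+14)-tp; print("disc-tcp",d.round(1))
x,y=522.9-np.clip(d[0],-5,5),351.0
bot.movel([x,y,95],max_speed=120)
print("touch",bot.movel([x,y,69.3],max_speed=50,threshold=6),bot.get_state()["tcp_pos"])
bot.dwell(0.2); bot.grip(0.72,60); bot.dwell(0.3)
print(bot.get_state()["opening"])
bot.movel([x,y,150],max_speed=150)
im=imaging.capture("wrist"); s1=imaging.capture("scene")[210:300,150:260]
bot.move_ptp([450,200,220],[np.pi,0,np.pi])
s=imaging.capture("scene")[210:300,150:260]
cv2.imwrite("pics/c5.png",np.hstack([cv2.resize(im[100:290,180:340],None,fx=2,fy=2),cv2.resize(s,(464,380),interpolation=2)])); print(bot.get_state()["t"])
E
```

```text
disc-tcp [ 3.1 -0.6 14. ]
touch False [519.6882993  351.00304146  69.13123308]
0.7224389561870919
18.9
```

View pics/c5.png

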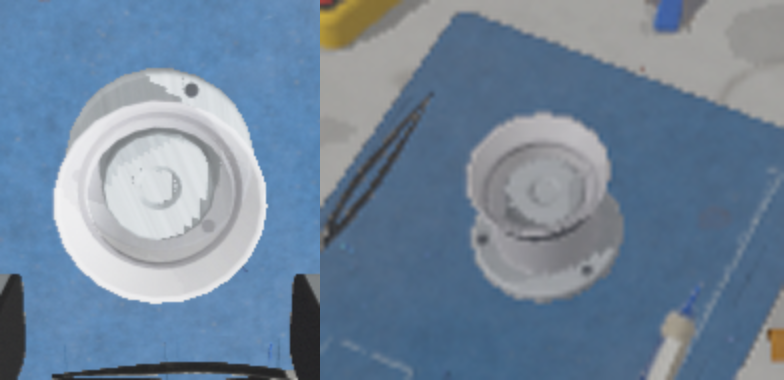

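The thin disc is in and looks flat, but the apparent sizes don't settle its height. I'll take one oblique close view through the clear tube to compare with the black line.

```bash
python3 - <<'E'
from h import *
for p in(0.75,0.6,0.45):
    try: bot.move_ptp([420,349,170],[np.pi,p,np.pi]); break
    except bot.IKError as e: print(p,e)
c=cam("wrist"); im=imaging.capture("wrist")
u,v=proj(c,[523,351,45]).astype(int); print(p,u,v,bot.get_state()["t"],c[1].round())
# expected outlines: line at z=51 r=30, top face z=51 r=22
for z,r in[(51,30),(51,22),(43,22)]:
    q=[proj(c,[523+r*np.cos(a),351+r*np.sin(a),z]) for a in(0,np.pi)]; print(z,r,[(int((w[0]-u+75)*4),int((w[1]-v+70)*4)) for w in q])
cv2.imwrite("pics/c6.png",cv2.resize(im[max(v-70,0):v+70,max(u-75,0):u+75],None,fx=4,fy=4,interpolation=2))
E
```

```text
0.75 260 158 19.9333 [271. 349. 225.]
51 30 [(301, 371), (302, 222)]
51 22 [(301, 354), (302, 245)]
43 22 [(301, 327), (302, 216)]
```

View pics/c6.png

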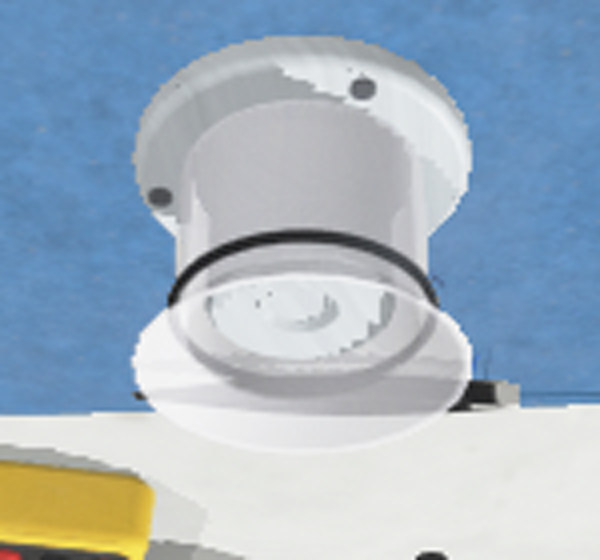

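```bash
python3 - <<'E'
from h import *
from scipy.optimize import least_squares
f=np.load("w3.npz"); c5=(f["K"],f["p"]+[519.7-523.1,0,0],f["R"]); c6=cam("wrist")
O=[523,351]
def ell(c,z,r): # centre of image extents
    q=np.array([proj(c,[O[0]+r*np.cos(a),O[1]+r*np.sin(a),z]) for a in np.linspace(0,6.28,90)]); return (q.max(0)+q.min(0))/2
obs5=ell(c5,67,39)+np.array([157-160,185-201])/2
obs6=ell(c6,51,30)+np.array([305-304,307-312.5])/4
g=least_squares(lambda X:np.r_[proj(c5,X)-obs5,proj(c6,X)-obs6],[523,351,51])
print(g.x.round(1),g.fun.round(2))
E
```

```text
[520.4 350.5  49.5] [ 0.7  -0.   -0.84  0.  ]
```

The dimple's floor comes out at z = 49.5 mm. With the line at 51 mm and a shallow dimple, that puts the top face level with the line, and the stack is flat. Handing in.

```bash
python3 -c "
from h import *
print(bot.sign_off(), bot.get_state()['t'])"
```

```text
the job is handed in; nothing more can be done
the job is handed in; nothing more can be done
```

I stacked the middle and thin spacers (24 + 16 = 40 mm) flat in the tube, their top level with the black line to within about 2 mm by camera; the thick one stayed on the bench, and I handed the job in at about 20 s on the robot's clock.

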